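# Fit a filter cartridge to the bench vacuum pump

### The job

Take the dust cap off the leaning port of the little vacuum pump and stand it, open end down, in the shallow steel dish. Then fit the filter cartridge over the port, open end first, and push it fully home so that the seal ring goes right down on its shoulder. Do not knock over or shift the other things on the bench.

Things in the scene. Friction and masses are not known exactly. Their poses are not given: they have to be found in the camera images.
- pump: small white bench vacuum pump, fixed, 110 x 110 mm in plan, with a grey finned motor drum lying across its back (top 89 mm above the bench). Origin: centre of its underside. z up, -x is its front, which faces the robot more or less; the port leans toward -x.
- port: the pump's steel inlet port: a spigot 32 mm in diameter and 64 mm long, its last 10 mm tapering to 22 mm. Origin: on the axis, at the fixed shoulder from which it rises (78 mm above the bench). Its z axis runs out along the spigot and leans 30 degrees from vertical toward the front of the pump; its y axis is level. The tip is at z = 64 mm.
- seal_ring (a joint): black rubber seal ring round the port, 52 mm across, 8 mm thick. It slides along the port with a stiff drag of about 7 N and stays where it is left. 0 = up (its upper face 20 mm out from the shoulder), 0.012 m = right down on the shoulder (upper face 8 mm out from the shoulder). The seated cartridge's rim rests on this upper face.
- port_cap: black dust cap, loose, standing over the tip of the port at the start (its rim 30 mm out from the port's shoulder, not touching the seal ring). Total length 76 mm: skirt 46 mm in diameter, 40 mm long, open at the lower end (bore 35 mm, 34 mm deep), then a plain round knob 32 mm in diameter, 36 mm long. 50 g. It fits loosely and may lean a few degrees. Origin: centre of its open rim; z points toward the knob.
- cartridge: filter cartridge, loose, standing upright on the bench, open end down: 125 mm tall. Lower 64 mm is a grey sleeve 48 mm in diameter, open below (bore 35 mm, 58 mm deep); above it a solid white round barrel 43 mm in diameter, 61 mm long. About 150 g. It fits loosely and may lean a few degrees. Origin: centre of its open lower rim; z points toward the closed top. Seated, its origin is 8 mm out from the port's shoulder.
- dish: shallow square steel dish, fixed, 76 x 76 mm outside, 16 mm high, walls 3 mm, floor 3 mm. Origin: centre of its underside. Empty at the start.
- specimen_pot: white specimen pot with a screw cap, 51 mm in diameter, 62 mm tall; bystander. Origin: centre of its underside.
- tape: roll of tape lying flat, 49 mm in diameter, 19 mm high; bystander. Origin: centre of its underside.
- stain_jar: stain jar with a round black lid, 60 mm wide, 130 mm tall; bystander. Origin: centre of its underside.
- timer: white bench timer standing on edge, 24 x 66 x 66 mm; bystander. Origin: centre of its underside.
There are look-alikes about, which are no part of the job. Leave any orange look-alike of the port_cap alone.

How it is judged:
By the outcome, as a careful person would: the job done as asked, in the order asked, and still so for the second after the job is handed in, with the robot touching nothing.
It also fails if it takes over 64 s, if anything falls off the work surface, if the arm or the gripper's body presses on something with over 40 N, if the wrist force passes 120 N, or if a joint passes its speed limit or range.

### The arm

A 6-joint arm with a two-finger parallel gripper is mounted at the origin on a cart in front of the work surface, level with it; the furniture and walls round the work are solid. World frame = base frame: x ahead of the robot, y to its left, z up, the work surface at z = 0. Lengths are in m, angles in degrees, forces in N, time in s.
With the tool pointing down it reaches from about 0.4 to 0.825 m from the base axis. Payload 7 kg.
Tool frame: the origin (TCP) lies at the centre of the arm's flange, where the gripper is bolted on; the fingertips stand 178 mm ahead of it and the grasp point (between the pads) lies 159 mm ahead of it (tip_reach is the distance from the TCP to the fingertips, in m); z points along the fingers, y is the line along which they close (so a half turn about z gives the same grasp; the last joint's range is limited). The gripper opens to 88 mm and grips with 3 to 60 N. Pads are 19 mm wide; open, the fingers measure 130 mm over their backs; the gripper's body (78 mm by 193 mm) begins 47 mm behind the grasp point.
Start: joints at [-54.884, 20.546, 0.682, 0, -70.136, -16.507], TCP at [0.215, -0.64, 0.405] pointing down, gripper open.
Joint ranges: [-176.03, 176.03], [-82.01, 121.73], [-58.28, 71.71], [-173.87, 95.51], [-174.79, -0.11], [-173.66, 173.66]. Speed limits (degrees/s): [136.94, 136.94, 172.46, 180, 180, 180].

### API

Orientations are given as [roll, pitch, yaw] about the fixed x, y, z axes, in that order (R = Rz(yaw) Ry(pitch) Rx(roll)).
In Python, from plant import * gives the robot as it stands.
- The arm moves only by the shell command python3 -m handwheel 'ROWS'. ROWS is JSON, a list of rows, each a list of 7 numbers: the opening, from -1 (shut) to 1 (fully open), then the shift along the tool's x, y, z as a fraction of full scale, then the turn, a rotation vector about the tool's x, y, z as a fraction of full scale. A call has 1 to 5 rows; each row shifts and turns the commanded pose from where the row before left it, along the tool's axes as they then stand; what a row does not reach is not made up. Full scale, the value 1, is 0.025 m for a shift and 6 degrees for a turn. A row lasts 1/8 s, in which the tool goes at most 62.5 mm and 10.7 degrees, less where a joint would pass 70% of its speed; a pose out of reach is approached as far as the arm can. A call with a number of a shift or a turn outside -1 to 1 is refused whole. A call with a gripper value outside its range is refused whole. The fingers move at their own pace and stop on an object; the grip force is fixed at half the most. Time passes only in rows, so rows that do not move let the fingers close. It gives the time, the measured TCP pose, the force, the opening and the grip force at its end, in the units of the state.
- get_obs(): the state, without advancing time (a new reading comes with each control period).
- snapshot(name): name is "scene" or "top" or "wrist"; returns a dict with "color" (480x640x3 uint8, red, green, blue), "fx", "fy", "cx", "cy" (pixels), "k1" (the pictures are not rectified: a ray, as slopes to the right and down, at radius r is drawn at 1 + k1 r^2 times it, then the intrinsics apply), "R" (3x3) and "t" (3): a world point X has camera coordinates R X + t; the wrist camera has in their place "tool_from_camera" (4x4, takes a point from camera to tool coordinates, whose origin is the TCP and whose axes are the flange's). Camera axes: x right, y down, z forward; pixel columns grow to the right and rows downward; lengths in m; the calibration is good to about 2 mm. A picture is of the moment at which its call begins: read the wrist's pose just before it. There is no depth.
- close_job(): hands the job in; it is judged then, once.
The state is a dict: "clock": time; "joint_pos": joint angles; "qvel": joint speeds; "tau": joint torques, N m; "tool_pos": TCP position; "orientation": TCP orientation; "force": force on the tool from outside, world axes, zero at the start; "moment": the same for the moment, N m; "opening": finger opening in m; "gripper_force": force on a finger pad.
Only numpy, scipy, OpenCV 4.12 (cv2) and the standard library are available. Lean on these libraries where they do the work, as an engineer would, in place of code of your own. Each camera call takes 0.05 s, during which the arm holds its last target. There are 200 camera calls.

## Working session

There is one attempt and no reset: what is moved stays moved. The work goes in short steps, Python scripts to look and compute and a shell command to move; the robot and the scene stay as the last step left them, time stands still between calls to the robot, and variables do not carry over. Pictures are saved under pics/ and viewed, at most 10 in all, crops included, and the job is handed in when it is done.

```bash
mkdir -p pics; ls
python3 - <<'E'
from plant import *
import cv2
o=get_obs();print(o)
for n in("scene","top"):
    s=snapshot(n);cv2.imwrite(f"pics/{n}0.png",s["color"][:,:,::-1]);print(n,{k:(v.tolist() if hasattr(v,'tolist') else v) for k,v in s.items() if k!="color"})
E
```

```text
pics
{'clock': 0.0, 'joint_pos': array([-5.48821753e+01,  2.05900412e+01,  6.32736905e-01, -2.06465015e-02,
       -7.01362527e+01, -1.65073746e+01]), 'qvel': array([ 0.09752074, -0.02178471,  0.09359943,  0.0073575 ,  0.01293057,
       -0.03659592]), 'tau': array([ 1.17770705e-04, -5.82722032e+01,  2.93058336e+01,  6.99735403e+00,
        6.91729132e-03, -1.60240966e-04]), 'tool_pos': array([ 0.21534992, -0.63950618,  0.40372865]), 'orientation': array([ 1.79904784e+02, -7.97675986e-03, -1.61396575e+02]), 'force': array([-0.77742212,  0.35870717,  0.20404505]), 'moment': array([-0.02125532,  0.01775812, -0.02546653]), 'gripper_force': 0.0, 'opening': 0.08782254855955067}
scene {'fx': 593.2606547714291, 'fy': 593.2606547714291, 'cx': 312.5354576671595, 'cy': 239.6732909386412, 'k1': 0.024350978371749803, 'R': [[-0.3958139083228834, -0.9182408779082096, 0.012846794017359576], [-0.807819688974786, 0.3414946416541355, -0.48042560280046825], [0.43675931596572015, -0.2005370286502572, -0.8769413891801904]], 't': [0.5398369888789054, 0.4288818929096642, 1.0084494885555617]}
top {'fx': 584.4126306801095, 'fy': 584.4126306801095, 'cx': 316.73894528308716, 'cy': 241.61500284979007, 'k1': 0.06641262418817839, 'R': [[-0.004799890016746991, -0.9999617483813192, 0.007311828088933133], [-0.9953059224407748, 0.004070511487145493, -0.0966930798483102], [0.09665961830126275, -0.007741621949436405, -0.995287388385609]], 't': [0.30629305693136544, 0.6221109219876723, 1.3913355163637529]}
```

View pics/scene0.png

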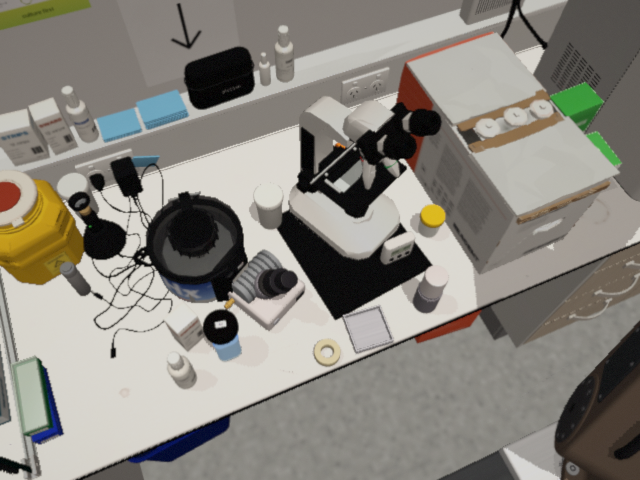

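View pics/top0.png

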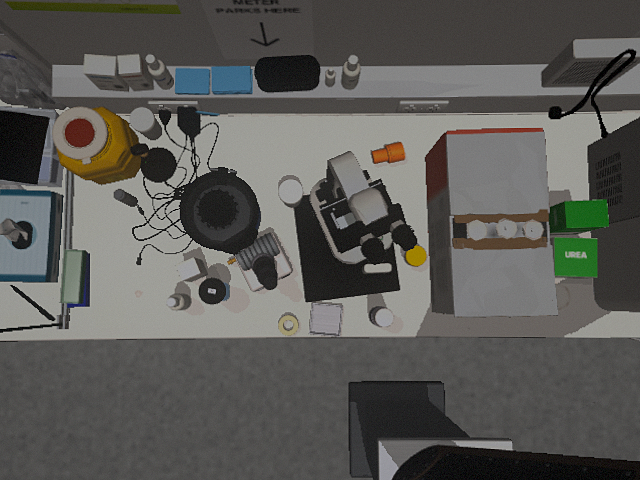

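The scene and top views show the main items at these pixels (scene / top):
- Pump with the black cap: (268,285) / (265,265)
- Dish: (369,329) / (325,319)
- Tape: (327,351) / (288,324)
- Cartridge: (431,288) / (382,316)
- Stain jar: (221,330) / (212,290)
- Orange look-alike: top view only, (388,152)

Next I'll enlarge the work area and cast rays.

```bash
cat > h.py <<'E'
import numpy as np, cv2
from scipy.spatial.transform import Rotation as Ro
def ray(s,uv,T=None):
    K=np.array([[s["fx"],0,s["cx"]],[0,s["fy"],s["cy"]],[0,0,1]])
    p=cv2.undistortPoints(np.array([[uv]],float),K,np.array([s["k1"],0,0,0,0.]))[0,0]
    d=np.array([p[0],p[1],1.])
    if "R" in s: R=np.array(s["R"]);o=-R.T@np.array(s["t"]);d=R.T@d
    else:
        M=T@np.array(s["tool_from_camera"]);o=M[:3,3];d=M[:3,:3]@d
    return o,d/np.linalg.norm(d)
def onz(r,z): o,d=r;return o+d*(z-o[2])/d[2]
def tri(rs):
    A=np.zeros((3,3));b=np.zeros(3)
    for o,d in rs: P=np.eye(3)-np.outer(d,d);A+=P;b+=P@o
    x=np.linalg.solve(A,b);return x,[np.linalg.norm((np.eye(3)-np.outer(d,d))@(x-o)) for o,d in rs]
def proj(s,X,T=None):
    if "R" in s: c=np.array(s["R"])@X+np.array(s["t"])
    else: M=np.linalg.inv(T@np.array(s["tool_from_camera"]));c=M[:3,:3]@X+M[:3,3]
    p=c[:2]/c[2];p=p*(1+s["k1"]*(p@p));return np.array([s["fx"]*p[0]+s["cx"],s["fy"]*p[1]+s["cy"]])
def toolT(o):
    T=np.eye(4);T[:3,:3]=Ro.from_euler('xyz',o["orientation"],degrees=True).as_matrix();T[:3,3]=o["tool_pos"];return T
def goto(o,pos,R):
    """rows needed: shift (full-scale units) in present tool axes, and turn rotvec in units"""
    T=toolT(o);return (T[:3,:3].T@(np.array(pos)-T[:3,3])/.025).round(2),(Ro.from_matrix(T[:3,:3].T@R).as_rotvec(degrees=True)/6).round(2)
E
python3 - <<'E'
from plant import *
from h import *
S=snapshot("scene");T=snapshot("top")
for n,a,b in [("cap",(291,278),(268,277)),("dish",(369,329),(325,319)),("tape",(327,351),(288,324)),("cart",(437,271),(382,316)),("jar",(222,322),(210,290)),("timer",(397,245),(378,268))]:
    x,e=tri([ray(S,a),ray(T,b)]);print(n,x.round(3),np.round(e,4))
print("dish z0.01",onz(ray(T,(325,319)),.01),onz(ray(S,(369,329)),.01))
a=cv2.resize(S["color"][220:370,160:460],(800,400),interpolation=cv2.INTER_CUBIC)[:,:,::-1]
b=cv2.resize(T["color"][225:345,180:420],(800,400),interpolation=cv2.INTER_CUBIC)[:,:,::-1]
cv2.imwrite("pics/c1.png",cv2.resize(np.vstack([a,b]),(600,600))) if 0 else cv2.imwrite("pics/c1.png",np.vstack([a[:340],b[:260]]))
E
```

```text
cap [0.531 0.407 0.154] [0.0054 0.0054]
dish [0.436 0.283 0.006] [0.0009 0.0009]
tape [0.425 0.375 0.011] [0.0007 0.0007]
cart [0.446 0.16  0.142] [0.0013 0.0013]
jar [0.505 0.54  0.139] [0.0017 0.0017]
timer [0.56  0.16  0.041] [0.0034 0.0034]
dish z0.01 [0.43636059 0.28421428 0.01      ] [0.43399696 0.28368808 0.01      ]
```

View pics/c1.png

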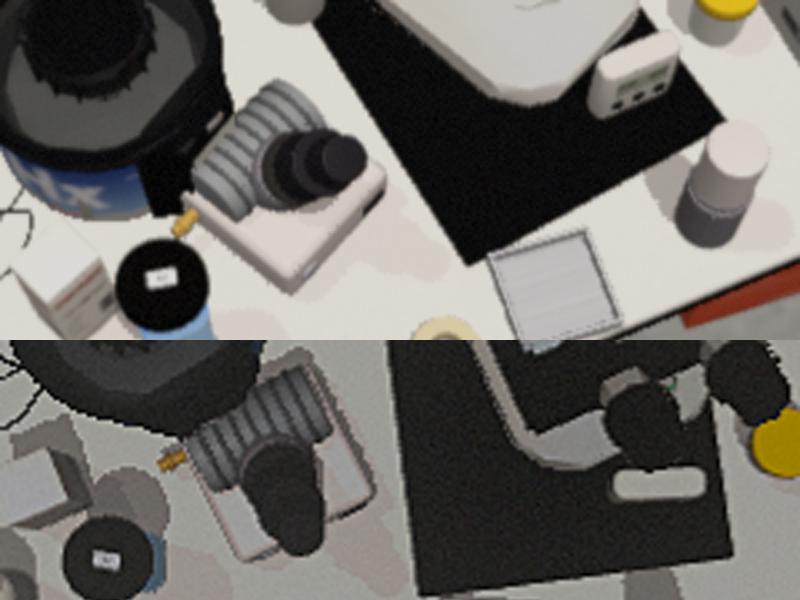

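The crops show the knob end of the cap at about (290,279) in scene and (270.6,282) in top. The pump's front edge runs from (253.5,289.5) to (291,270) in top, so the pump yaw is about 26°.

Run:
```python
from plant import *
from h import *
S=snapshot("scene");T=snapshot("top");o=get_obs()
print("knob end",tri([ray(S,(290,279)),ray(T,(270.6,282))]), onz(ray(S,(290,279)),.17),onz(ray(T,(270.6,282)),.17))
print("edge",[onz(ray(T,p),.06).round(3) for p in((253.5,289.5),(291,270))])
print("eyepiece",tri([ray(S,(428,120)),ray(T,(406,236))]))
print("cart top", onz(ray(S,(437,271)),.125),onz(ray(T,(382,316)),.125))
yaw=np.radians(26);a=np.array([-.5*np.cos(yaw),-.5*np.sin(yaw),.866])
K=onz(ray(T,(270.6,282)),.17)
print("shoulder",K-.106*a)
```

```text
knob end (array([0.522585  , 0.40618986, 0.162912  ]), [np.float64(0.0005580905136439938), np.float64(0.0005580905136440324)]) [0.51977014 0.40778415 0.17      ] [0.52211259 0.40519585 0.17      ]
edge [array([0.508, 0.453, 0.06 ]), array([0.553, 0.365, 0.06 ])]
eyepiece (array([0.59983565, 0.14084236, 0.36925744]), [np.float64(0.00056774153607886), np.float64(0.0005677415360788566)])
cart top [0.45125607 0.15198179 0.125     ] [0.44649098 0.15918815 0.125     ]
shoulder [0.56974867 0.42842952 0.078204  ]
```

```bash
python3 -m handwheel '[[1,0,0,-1,0,0,0],[1,0,0,-1,0,0,0],[1,0,0,-1,0,0,0],[1,0,0,-1,0,0,0],[1,0,0.3,-1,0,0,0]]' && python3 -m handwheel '[[1,-0.95,1,-0.3,0,0,0],[1,-0.95,1,-0.3,0,0,0],[1,-0.95,1,-0.3,0,0,0],[1,-0.95,1,0,0,0,0],[1,-0.95,1,0,0,0,0]]' && python3 -m handwheel '[[1,-0.95,1,0,0,0,0],[1,-0.95,1,0,0,0,0],[1,-0.95,1,0,0,0,0],[1,-0.95,1,0,0,0,0],[1,-0.95,1,0,0,0,0]]' && python3 -m handwheel '[[1,-0.95,1,0,0,0,0],[1,-0.95,1,0,0,0,0],[1,-0.95,1,0,0,0,0],[1,-0.95,1,0,0,0,0],[1,0,0,0,0,0,0]]'
```

```text
clock: 0.92
tool_pos: [0.213, -0.6327, 0.5301]
orientation: [180.0, -0.0, -161.4]
force: [0.2, -1.3, 0.7]
opening: 0.0875
gripper_force: 0.0
clock: 1.55
tool_pos: [0.2859, -0.4751, 0.5523]
orientation: [-180.0, 0.0, -161.4]
force: [0.3, -0.3, -0.1]
opening: 0.0875
gripper_force: 0.0
clock: 2.17
tool_pos: [0.3585, -0.3188, 0.5523]
orientation: [-180.0, 0.0, -161.4]
force: [0.9, 0.7, -0.2]
opening: 0.0876
gripper_force: 0.0
clock: 2.8
tool_pos: [0.4169, -0.1933, 0.5522]
orientation: [180.0, 0.0, -161.2]
force: [-1.3, -1.0, 0.1]
opening: 0.0875
gripper_force: 0.0
```

```bash
python3 -m handwheel '[[1,-0.3,1,0,0,0,0],[1,-0.3,1,0,0,0,0],[1,-0.3,1,0,0,0,0],[1,-0.3,1,0,0,0,0],[1,-0.3,1,0,0,0,0]]' >/dev/null&& python3 -m handwheel '[[1,-0.3,1,0,0,0,0],[1,-0.3,1,0,0,0,0],[1,-0.3,1,0,0,0,0],[1,-0.3,1,0,0,0,0],[1,-0.3,1,0,0,0,0]]'>/dev/null && python3 -m handwheel '[[1,-0.3,1,0,0,0,0],[1,-0.3,1,0,0,0,0],[1,-0.3,1,0,0,0,0],[1,-0.3,1,0,0,0,0],[1,0,0,0,0,0,0]]'
python3 - <<'E'
from plant import *
from h import *
o=get_obs();s=snapshot("wrist");T=toolT(o);print(o["tool_pos"],o["orientation"],np.array(s["tool_from_camera"]).round(3).tolist(),s["fx"],s["k1"])
np.save("w1T.npy",T)
cv2.imwrite("pics/w1.png",s["color"][:,:,::-1])
for X in([.446,.158,.125],[.435,.283,.01],[.5225,.406,.165],[.57,.428,.078]): print(proj(s,np.array(X),T))
E
```

```text
clock: 4.68
tool_pos: [0.4044, 0.1712, 0.5519]
orientation: [-180.0, -0.0, -161.3]
force: [-0.6, -0.7, 0.2]
opening: 0.0876
gripper_force: 0.0
[0.40436043 0.1711676  0.55189318] [-1.79986638e+02 -3.33758288e-02 -1.61319650e+02] [[0.0, -0.95, -0.311, 0.085], [1.0, 0.0, 0.001, -0.001], [-0.001, -0.311, 0.95, 0.02], [0.0, 0.0, 0.0, 1.0]] 385.90873610976945 -0.061176544455198795
[295.6927847  222.97709451]
[387.24140846 219.97221979]
[480.49625308 360.52242305]
[454.99274401 353.43376899]
```

View pics/w1.png

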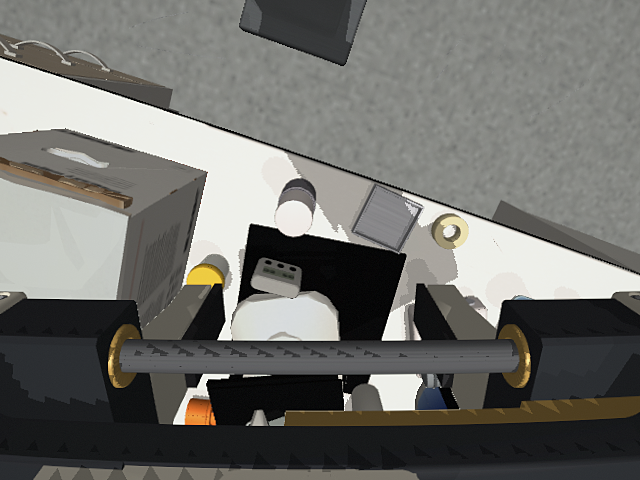

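The wrist view shows the cartridge top centred at (295,218) and the dish at (387,217), both close to where I predicted. I'll work out the standoff pose along the port axis.

```bash
cat >> h.py <<'E'
def axis(yaw,tilt=30):
    y,t=np.radians([yaw,tilt]);return np.array([-np.sin(t)*np.cos(y),-np.sin(t)*np.sin(y),np.cos(t)])
def Rt(a,yaw):
    y=np.radians(yaw);z=-a;Y=np.array([-np.sin(y),np.cos(y),0]);return np.c_[np.cross(Y,z),Y,z]
E
python3 - <<'E'
from plant import *
from h import *
o=get_obs();s=snapshot("wrist");T=toolT(o)
print("cart",onz(ray(s,(295,218),T),.125),"dish",onz(ray(s,(387,217),T),.012))
a=axis(26);K=np.array([.522,.4055,.168])
print(goto(o,K+a*(.06+.159),Rt(a,26)))
E
```

```text
cart [0.44085482 0.1548056  0.125     ] dish [0.43073102 0.27978892 0.012     ]
(array([-3.13,  6.84,  7.77]), array([-0.32, -5.  , -1.19]))
```

```bash
python3 -m handwheel '[[1,-0.39,0.85,0.97,0,0,0],[1,-0.39,0.85,0.97,0,0,0],[1,-0.39,0.85,0.97,0,0,0],[1,-0.39,0.85,0.97,0,0,0],[1,-0.39,0.85,0.97,0,0,0]]' >/dev/null&& python3 -m handwheel '[[1,-0.39,0.85,0.97,0,0,0],[1,-0.39,0.85,0.97,0,0,0],[1,-0.4,0.89,0.98,0,0,0],[1,0,0,0,-0.05,-0.83,-0.2],[1,0,0,0,-0.05,-0.83,-0.2]]'>/dev/null && python3 -m handwheel '[[1,0,0,0,-0.05,-0.83,-0.2],[1,0,0,0,-0.05,-0.83,-0.2],[1,0,0,0,-0.05,-0.83,-0.2],[1,0,0,0,-0.07,-0.85,-0.2],[1,0,0,0,0,0,0]]'
python3 - <<'E'
from plant import *
from h import *
o=get_obs();s=snapshot("wrist");T=toolT(o);print(o["tool_pos"],o["orientation"],o["joint_pos"].round(1))
cv2.imwrite("pics/w2.png",s["color"][:,:,::-1]);np.save("w2T.npy",T)
a=axis(26);K=np.array([.522,.4055,.168])
for d in(0,-.036,-.076):print(proj(s,K+a*d,T))
E
```

```text
clock: 6.65
tool_pos: [0.4263, 0.3545, 0.3588]
orientation: [-179.7, 29.4, -154.3]
force: [0.6, -2.0, -0.4]
opening: 0.088
gripper_force: 0.0
[0.4263129  0.35454598 0.35881931] [-179.69674162   29.4481033  -154.26769857] [  58.7    3.5  -47.1   49.   -21.1 -166.6]
[329.38148766 268.52341272]
[328.31183059 247.02657087]
[327.41815293 229.1179644 ]
```

View pics/w2.png

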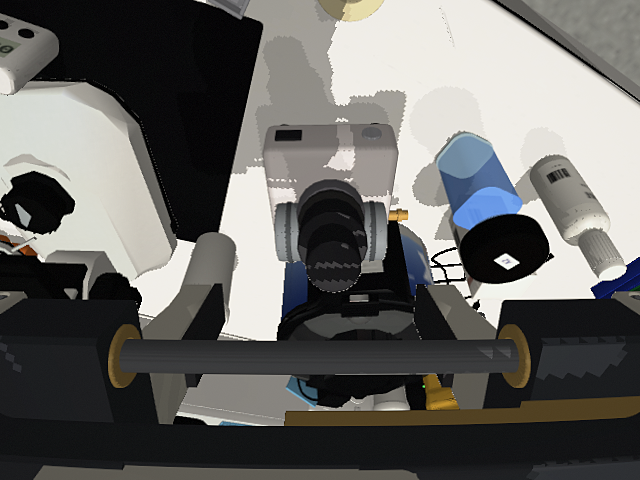

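The knob end shows at about (334,272), against a predicted (329,268). The pump body is centred on column 331 and its front edge is level, so yaw 26° holds. Joint 6 is at -167°, close to its limit, so I'll turn the tool about its own axis by -45°. The cap and cartridge are round, so the grasp is unaffected.

```bash
python3 -m handwheel '[[1,0,0,0,0,0,-1],[1,0,0,0,0,0,-1],[1,0,0,0,0,0,-1],[1,0,0,0,0,0,-1],[1,0,0,0,0,0,-1]]' >/dev/null&& python3 -m handwheel '[[1,0,0,0,0,0,-1],[1,0,0,0,0,0,-1],[1,0,0,0,0,0,-0.5],[1,0,0,0,0,0,0],[1,0,0,0,0,0,0]]'
python3 - <<'E'
from plant import *
from h import *
o=get_obs();s=snapshot("wrist");T=toolT(o);print(o["joint_pos"].round(1))
T2=np.load("w2T.npy");K=onz(ray(s,(334,272),T2),.17);print("K",K)
print("pred now",proj(s,K,T),proj(s,K-axis(26)*.036,T))
a=axis(26);print("tool z",T[:3,2],-a)
G=K-a*.018; R=Ro.align_vectors([-a],[T[:3,2]])[0].as_matrix()@T[:3,:3]
print(goto(o,G+a*.159,R))
cv2.imwrite("pics/w3.png",s["color"][:,:,::-1])
E
```

```text
clock: 7.95
tool_pos: [0.4264, 0.3569, 0.3595]
orientation: [-158.2, 20.3, -105.5]
force: [1.0, -0.0, -0.8]
opening: 0.0877
gripper_force: 0.0
[  58.9    3.6  -46.9   48.8  -21.1 -121.6]
K [0.52102829 0.40840635 0.17      ]
pred now [325.65447844 276.33071339] [324.52479317 253.75679942]
tool z [ 0.44440532  0.21107629 -0.87060365] [ 0.44939702  0.21918557 -0.8660254 ]
(array([-0.12,  0.17,  3.07]), array([ 0.03, -0.1 ,  0.  ]))
```

View pics/w3.png

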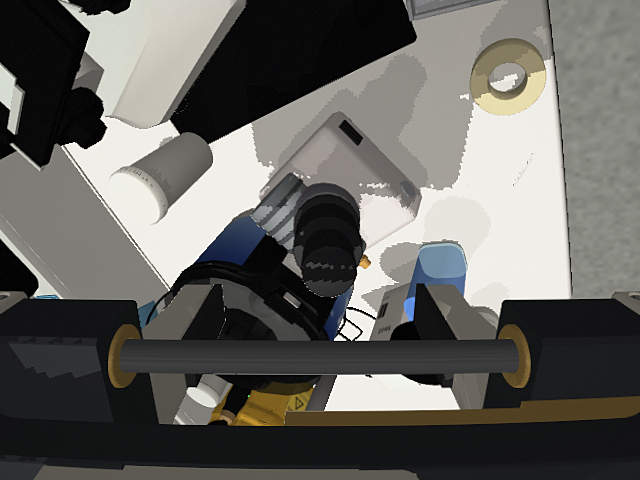

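The knob end is now at about (329,272), within 2 mm of the estimate. Next I'll descend along the axis and grip.

```bash
python3 -m handwheel '[[1,0,0.2,0.8,0.03,-0.1,0],[1,0,0,0.8,0,0,0],[1,0,0,0.8,0,0,0],[1,0,0,0.67,0,0,0],[1,0,0,0,0,0,0]]' && python3 -m handwheel '[[-1,0,0,0,0,0,0],[-1,0,0,0,0,0,0],[-1,0,0,0,0,0,0],[-1,0,0,0,0,0,0],[-1,0,0,0,0,0,0]]'
python3 - <<'E'
from plant import *
from h import *
s=snapshot("wrist");T2=np.load("w2T.npy")
o=get_obs();T=toolT(o);print(T[:3,2],"grasp pt",T[:3,3]+.159*T[:3,2],o["joint_pos"].round(1),o["moment"])
E
```

```text
clock: 8.62
tool_pos: [0.458, 0.3761, 0.2993]
orientation: [-157.9, 20.5, -105.4]
force: [-0.1, -0.2, 0.6]
opening: 0.0881
gripper_force: 0.0
clock: 9.25
tool_pos: [0.4564, 0.3772, 0.3002]
orientation: [-157.9, 20.6, -105.2]
force: [-0.8, -0.6, -0.2]
opening: 0.043
gripper_force: 0.0
[ 0.44862881  0.21573787 -0.86728851] grasp pt [0.52777295 0.41140261 0.16222023] [  40.2   10.3  -51.3   95.5   -7.2 -153.1] [-0.70402005  1.56609917  0.01578781]
```

The fingers haven't reached the knob yet (opening 43 mm, force 0). The wrist is near-singular, with joint 4 at its limit, because the tool lies parallel to the forearm. I'll back off and use a steeper tool, leaning about 14° with the closing line level, so the knob just lies slanted between the pads.

```bash
python3 -m handwheel '[[1,0,0,-0.8,0,0,0],[1,0,0,-0.8,0,0,0],[1,0,0,-0.8,0,0,0],[1,0,0,-0.8,0,0,0],[1,0,0,0,0,0,0]]'
python3 - <<'E'
from plant import *
from h import *
o=get_obs();T=toolT(o);print(o["joint_pos"].round(1))
a=axis(26);K=np.array([.521,.4085,.17]);t=axis(26,14);R=Rt(t,26);G=K-.012*a
print(goto(o,o["tool_pos"],R))
P=G+t*.159+np.array([0,0,.07]);print(P,(R.T@(P-o["tool_pos"])/.025).round(2))
E
```

```text
clock: 9.93
tool_pos: [0.423, 0.3622, 0.3687]
orientation: [-157.7, 20.9, -105.1]
force: [0.1, 1.3, -0.2]
opening: 0.0833
gripper_force: 0.0
[  59.7    3.   -46.4   48.8  -21.9 -121.9]
(array([0., 0., 0.]), array([-1.07,  2.56,  7.4 ]))
[0.49182013 0.39426803 0.38388472] [-3.09 -0.05  0.14]
```

```bash
python3 -m handwheel '[[1,0,0,0,-0.13,0.32,0.92],[1,0,0,0,-0.13,0.32,0.92],[1,0,0,0,-0.13,0.32,0.92],[1,0,0,0,-0.13,0.32,0.92],[1,0,0,0,-0.13,0.32,0.92]]' >/dev/null && python3 -m handwheel '[[1,0,0,0,-0.14,0.32,0.93],[1,0,0,0,-0.14,0.32,0.93],[1,0,0,0,-0.14,0.32,0.93],[1,-1,0,0,0,0,0],[1,-1,0,0,0,0,0]]' && python3 -m handwheel '[[1,-1,0,0.1,0,0,0],[1,0,0,0,0,0,0]]'
python3 - <<'E'
from plant import *
from h import *
o=get_obs();T=toolT(o);print(o["joint_pos"].round(1),o["orientation"])
a=axis(26);K=np.array([.521,.4085,.17]);t=axis(26,14);R=Rt(t,26);G=K-.012*a
print(goto(o,G+t*.159,R))
s=snapshot("wrist");T=toolT(get_obs());cv2.imwrite("pics/w4.png",s["color"][:,:,::-1]);print(proj(s,K,T),proj(s,K-a*.036,T))
E
```

```text
clock: 11.18
tool_pos: [0.4686, 0.3826, 0.3786]
orientation: [-179.8, 13.9, -154.0]
force: [0.6, 0.9, 0.3]
opening: 0.0876
gripper_force: 0.0
clock: 11.42
tool_pos: [0.4915, 0.3938, 0.3815]
orientation: [-179.8, 13.9, -154.1]
force: [-0.4, 0.3, 0.3]
opening: 0.088
gripper_force: 0.0
[  58.7   13.1  -17.8   10.3  -47.9 -129. ] [-179.77016913   13.85295379 -154.09020877]
(array([0.63, 0.02, 2.63]), array([-0.04, -0.02, -0.01]))
[322.10227264 242.16290252] [321.8234901  238.93904643]
```

View pics/w4.png

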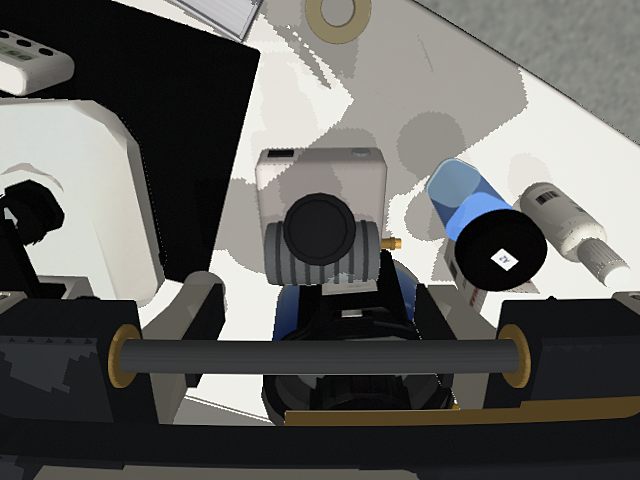

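The view is nearly straight down the cap axis. The skirt circle is centred at about (320,229), roughly 10 px above the prediction, so I'll triangulate over all the views before descending.

Run:
```python
from plant import *
from h import *
S=snapshot("scene");Tp=snapshot("top");o=get_obs();T=toolT(o);s=snapshot("wrist")
T2=np.load("w2T.npy")
g=s["color"][170:290,270:370].astype(float).mean(2);v=cv2.imread("pics/w4.png",0)
print([int(x) for x in v[170:290:4,320]])
print(tri([ray(S,(290,279)),ray(Tp,(270.6,282)),ray(s,(334,272),T2),ray(s,(321,230),T)]))
print(tri([ray(s,(334,272),T2),ray(s,(321,230),T)]))
a=axis(26)
# skirt top centre from w4 on its expected height
for h in(.07,.106):
  z=.078+.866*h;P=onz(ray(s,(320,229),T),z);print("shoulder if",h,P-a*h)
```

```text
[139, 140, 138, 139, 138, 140, 20, 26, 23, 27, 27, 26, 28, 29, 27, 29, 27, 28, 26, 27, 28, 30, 15, 28, 57, 59, 59, 57, 58, 0]
(array([0.52006496, 0.40667629, 0.16777025]), [np.float64(0.0010057665535239055), np.float64(0.002489967529856822), np.float64(0.0028585747253582023), np.float64(0.004636936246234242)])
(array([0.50770026, 0.40121885, 0.1812796 ]), [np.float64(0.0004487096728387403), np.float64(0.0004487096728387243)])
shoulder if 0.07 [0.5618864  0.42762496 0.07799822]
shoulder if 0.106 [0.56106669 0.42720822 0.07799731]
```

```bash
python3 -m handwheel '[[1,0.85,0,0.3,0,0,0],[1,0,0,0.8,0,0,0],[1,0,0,0.8,0,0,0],[1,0,0,0.65,0,0,0],[-1,0,0,0,0,0,0]]' && python3 -m handwheel '[[-1,0,0,0,0,0,0],[-1,0,0,0,0,0,0],[-1,0,0,0,0,0,0],[-1,0,0,0,0,0,0],[-1,0,0,0,0,0,0]]' && python3 -m handwheel '[[-1,0,0,0,0,0,0],[-1,0,0,0,0,0,0],[-1,0,0,0,0,0,0]]'
python3 - <<'E'
from plant import *
from h import *
o=get_obs();T=toolT(o);print(o["joint_pos"].round(1),"grasp pt",T[:3,3]+.159*T[:3,2])
s=snapshot("wrist");cv2.imwrite("pics/w5.png",s["color"][:,:,::-1])
E
```

```text
clock: 12.25
tool_pos: [0.4846, 0.3908, 0.3144]
orientation: [-179.8, 13.7, -154.0]
force: [0.2, 0.0, 0.1]
opening: 0.0824
gripper_force: 0.0
clock: 12.88
tool_pos: [0.4848, 0.3912, 0.3158]
orientation: [-179.9, 13.9, -154.0]
force: [1.1, -1.3, 0.9]
opening: 0.0332
gripper_force: 0.2
clock: 13.25
tool_pos: [0.4848, 0.3912, 0.3157]
orientation: [-179.9, 13.9, -154.0]
force: [-1.8, -0.5, 1.9]
opening: 0.0318
gripper_force: 30.0
[  59.    15.9  -24.2   12.2  -38.9 -131.7] grasp pt [0.51923062 0.4075914  0.16136167]
```

```bash
python3 -m handwheel '[[-1,0.14,0,-0.48,0,0,0],[-1,0.14,0,-0.48,0,0,0],[-1,0.27,0,-0.96,0,0,0],[-1,0.27,0,-0.96,0,0,0],[-1,0.1,0,-0.8,0,0,0]]'
python3 - <<'E'
from plant import *
from h import *
o=get_obs();T=toolT(o);print(o["joint_pos"].round(1),o["opening"])
# dish placing: tool tilt -16 deg so that cap is vertical; grasp pt is ~.064 above rim
t=axis(26,-16);R=Rt(t,26);D=np.array([.4335,.282,.003])
P=D+[0,0,.064]+t*.159
print(P,goto(o,o["tool_pos"],R)[1],(R.T@(P+[0,0,.06]-o["tool_pos"])/.025).round(2))
s=snapshot("wrist");cv2.imwrite("pics/w6.png",s["color"][:,:,::-1])
E
```

```text
clock: 13.92
tool_pos: [0.444, 0.3713, 0.4011]
orientation: [-179.9, 13.9, -154.0]
force: [0.4, 0.3, -0.2]
opening: 0.0313
gripper_force: 30.0
[  61.9    7.5  -22.5   10.8  -49.3 -132.2] 0.031341678527149336
[0.47289085 0.3012122  0.21984061] [-0.02  4.98 -0.  ] [-1.16 -3.03  4.72]
```

View pics/w6.png

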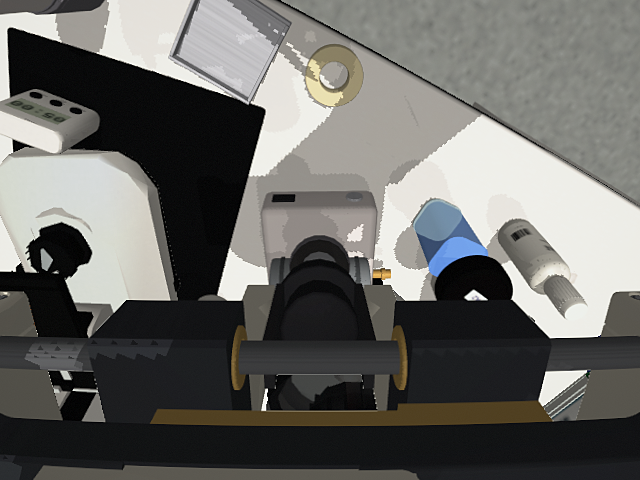

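The cap came off cleanly and is held between the pads. The bare port is visible behind it at (323,245). I'll level the cap and carry it over to the dish.

```bash
python3 -m handwheel '[[-1,0,-0.6,0,0,1,0],[-1,0,-0.6,0,0,1,0],[-1,0,-0.6,0,0,1,0],[-1,0,-0.6,0,0,1,0],[-1,0,-0.6,0,0,1,0]]' >/dev/null && python3 -m handwheel '[[-1,-0.23,0,0.94,0,0,0],[-1,-0.23,0,0.94,0,0,0],[-1,-0.23,0,0.94,0,0,0],[-1,-0.23,0,0.94,0,0,0],[-1,-0.23,0,0.94,0,0,0]]' && python3 -m handwheel '[[-1,0,0,0,0,0,0]]'
python3 - <<'E'
from plant import *
from h import *
o=get_obs();T=toolT(o);print(o["joint_pos"].round(1),o["orientation"])
t=axis(26,-16);R=Rt(t,26);D=np.array([.4335,.282,.003])
P=D+[0,0,.064]+t*.159;print(goto(o,P,R))
s=snapshot("wrist");T=toolT(get_obs());cv2.imwrite("pics/w7.png",s["color"][:,:,::-1])
for c in [(-.038,-.038),(.038,.038)]:print(proj(s,np.array([.4335+c[0],.282+c[1],.016]),T))
a=snapshot("scene");b=snapshot("top")
c=cv2.resize(a["color"][200:370,250:460],(420,340));d=cv2.resize(b["color"][230:350,240:400],(380,285));im=np.zeros((340,800,3),np.uint8);im[:,:420]=c;im[:285,420:]=d
w=cv2.resize(s["color"],(340,255));im2=np.zeros((600,800,3),np.uint8);im2[:340]=im;im2[340:595,:340]=w
cv2.imwrite("pics/c7.png",im2[:,:,::-1])
E
```

```text
clock: 15.22
tool_pos: [0.473, 0.302, 0.2785]
orientation: [-179.9, -16.1, -154.0]
force: [-0.2, -0.1, -1.1]
opening: 0.0312
gripper_force: 30.0
clock: 15.35
tool_pos: [0.4726, 0.3016, 0.2776]
orientation: [-179.8, -16.3, -154.1]
force: [0.6, 0.9, -0.2]
opening: 0.0314
gripper_force: 30.0
[  50.    21.7  -13.9   -6.8  -69.6 -110.8] [-179.81125655  -16.31943636 -154.07086711]
(array([-0.65, -0.01,  2.22]), array([-0.03, -0.05, -0.01]))
[294.34080867 209.6002367 ]
[344.35037681 354.14546516]
```

View pics/c7.png

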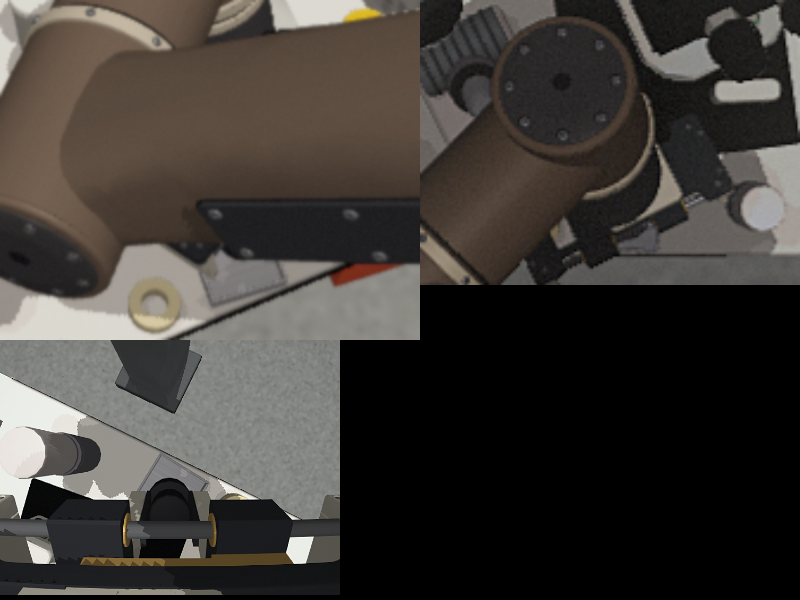

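The cap hangs upright over the dish. Turning it 15° about the vertical will give the gripper body more room from the cartridge.

Run:
```python
from plant import *
from h import *
o=get_obs()
t=axis(41,-16);R=Rt(t,41);D=np.array([.4345,.282,.003])
P=D+[0,0,.064]+t*.159;print("turn",goto(o,P,R)[1]);up=np.array([0,0,o["tool_pos"][2]-P[2]])
print("first",(toolT(o)[:3,:3].T@(P+up-o["tool_pos"])/.025).round(2),"then down",(R.T@(-up)/.025).round(2))
```

```text
turn [ 0.67 -0.01 -2.41]
first [0.07 0.41 0.02] then down [-0.66  0.    2.31]
```

```bash
python3 -m handwheel '[[-1,0.02,0.14,0.01,0.22,0,-0.8],[-1,0.02,0.14,0,0.22,0,-0.8],[-1,0.02,0.14,0,0.22,0,-0.8],[-1,-0.25,0,0.9,0,0,0],[-1,-0.25,0,0.9,0,0,0]]' && python3 -m handwheel '[[-1,-0.05,0,0.16,0,0,0],[-1,0,0,0,0,0,0]]' && python3 -m handwheel '[[-1,-0.03,0,0.1,0,0,0],[-1,0,0,0,0,0,0]]' && python3 -m handwheel '[[-1,-0.03,0,0.1,0,0,0],[-1,0,0,0,0,0,0]]'
```

```text
clock: 16.12
tool_pos: [0.4665, 0.3106, 0.2334]
orientation: [179.9, -15.9, -139.0]
force: [-0.1, 0.3, -0.8]
opening: 0.0315
gripper_force: 30.0
clock: 16.38
tool_pos: [0.4666, 0.3104, 0.229]
orientation: [179.9, -16.1, -139.0]
force: [0.0, 0.1, -0.6]
opening: 0.0315
gripper_force: 30.0
clock: 16.62
tool_pos: [0.4664, 0.3102, 0.226]
orientation: [179.9, -16.1, -139.1]
force: [-0.0, 0.1, -0.2]
opening: 0.0316
gripper_force: 30.0
clock: 16.88
tool_pos: [0.4668, 0.3105, 0.2241]
orientation: [179.9, -16.0, -139.0]
force: [-0.3, 0.4, 8.5]
opening: 0.0318
gripper_force: 30.0
```

Contact at 8.5 N, about 4 mm above the height I expected. I'll release, back out along the tool and look.

```bash
python3 -m handwheel '[[-0.1,0,0,0,0,0,0],[-0.1,0,0,0,0,0,0],[0.2,0,0,0,0,0,0],[0.4,0,0,0,0,0,0],[0.4,0,0,0,0,0,0]]' && python3 -m handwheel '[[0.4,0,0,-0.5,0,0,0],[0.4,0,0,-1,0,0,0],[0.4,0,0,-1,0,0,0],[1,0,0,-1,0,0,0],[1,0,0,-0.5,0,0,0]]'
python3 - <<'E'
from plant import *
from h import *
o=get_obs();s=snapshot("wrist");T=toolT(o)
np.save("w8T.npy",T)
cv2.imwrite("pics/w8.png",s["color"][:,:,::-1]);print(o["tool_pos"],o["orientation"],o["joint_pos"].round(1))
for X in([.4345,.282,.003],[.4345,.282,.079],[.441,.155,.125],[.441,.155,0]):print(proj(s,np.array(X),T))
E
```

```text
clock: 17.5
tool_pos: [0.4663, 0.3101, 0.2227]
orientation: [179.9, -16.1, -139.1]
force: [-0.3, 0.4, 0.0]
opening: 0.0599
gripper_force: 0.0
clock: 18.12
tool_pos: [0.4879, 0.3286, 0.321]
orientation: [179.9, -16.0, -139.0]
force: [-0.0, -0.2, 0.8]
opening: 0.0758
gripper_force: 0.0
[0.48791536 0.32860886 0.3209652 ] [ 179.91480925  -15.98795445 -139.04637246] [ 51.9  21.5  -9.2  -3.2 -75.1 -99.7]
[318.23211887 239.36519531]
[318.31298159 245.61476204]
[127.12657229 102.09717898]
[199.39324897 146.31879177]
```

View pics/w8.png

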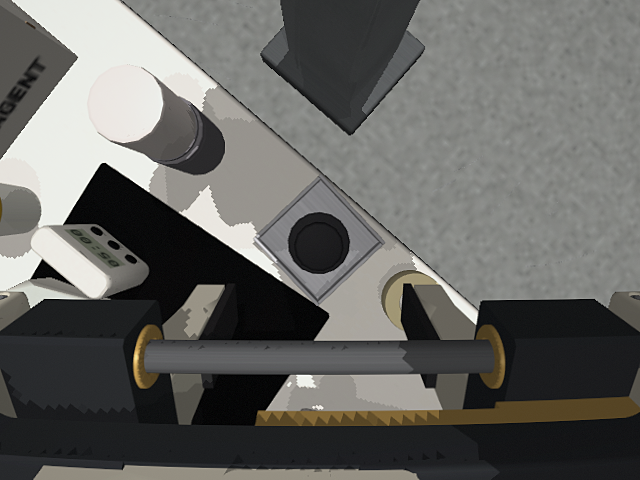

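The cap stands upright and centred in the dish, at (318,243). The cartridge top is at (126,102) and its base at about (198,150), which matches the (0.441, 0.155) estimate. Next I'll plan its grasp: the tool leans -10°, so at the port it will lean 20°.

Run:
```python
from plant import *
from h import *
o=get_obs()
t=axis(60,-10);R=Rt(t,60);G=np.array([.441,.155,.097]);P=G+t*.159
A=P+[0,0,.10];print(A)
print("shift now-frame",(toolT(o)[:3,:3].T@(A-o["tool_pos"])/.025).round(2),"turn",goto(o,A,R)[1],"down",(R.T@[0,0,-.1]/.025).round(2))
```

```text
[0.45480503 0.17891101 0.35358443]
shift now-frame [ 5.1  -3.65  0.13] turn [ 0.72 -0.98 -3.09] down [-0.69  0.    3.94]
```

```bash
python3 -m handwheel '[[1,0.85,-0.61,0,0,0,0],[1,0.85,-0.61,0,0,0,0],[1,0.85,-0.61,0.02,0,0,0],[1,0.85,-0.61,0.02,0,0,0],[1,0.85,-0.61,0.04,0,0,0]]' >/dev/null && python3 -m handwheel '[[1,0.85,-0.6,0.05,0.18,-0.25,-0.77],[1,0,0,0,0.18,-0.24,-0.77],[1,0,0,0,0.18,-0.25,-0.78],[1,0,0,0,0.18,-0.24,-0.77],[1,0,0,0,0,0,0]]'
python3 - <<'E'
from plant import *
from h import *
o=get_obs();s=snapshot("wrist");T=toolT(o)
t=axis(60,-10);R=Rt(t,60);G=np.array([.441,.155,.097]);P=G+t*.159
print(goto(o,P,R),o["joint_pos"].round(1))
cv2.imwrite("pics/w9.png",s["color"][:,:,::-1])
print(proj(s,np.array([.441,.155,.125]),T))
g=s["color"].astype(int);m=((g.min(2)>200)).astype(np.uint8);n,l,st,c=cv2.connectedComponentsWithStats(m)
u=proj(s,np.array([.441,.155,.125]),T).astype(int);k=l[u[1],u[0]];print(k,st[k],c[k])
E
```

```text
clock: 19.42
tool_pos: [0.4535, 0.1774, 0.3514]
orientation: [179.9, -10.2, -120.1]
force: [-0.7, -0.6, -0.5]
opening: 0.0877
gripper_force: 0.0
(array([-0.77, -0.02,  3.84]), array([ 0.01, -0.03, -0.01])) [ 45.6   8.1 -25.    2.6 -66.7 -77. ]
[317.71649775 285.60454012]
16 [ 281  251   68   44 2268] [312.92592593 273.70855379]
```

View pics/w9.png

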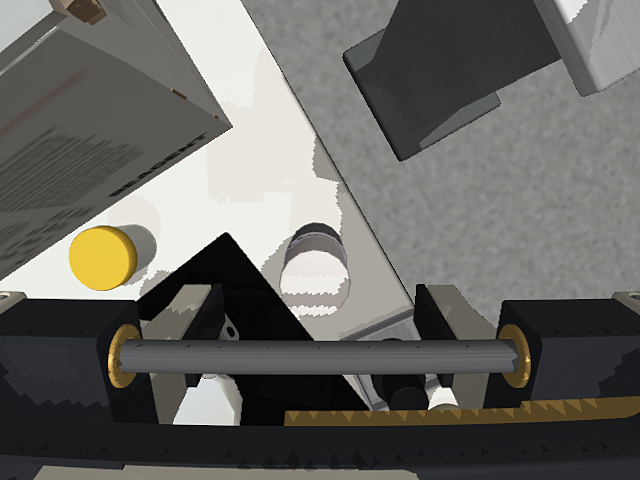

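The cartridge top is centred at about (315,284), within 1 mm of the prediction. Now I'll descend and grip.

```bash
python3 -m handwheel '[[1,-0.15,-0.05,0.77,0,0,0],[1,-0.15,0,0.77,0,0,0],[1,-0.15,0,0.77,0,0,0],[1,-0.15,0,0.77,0,0,0],[1,-0.15,0,0.77,0,0,0]]' && python3 -m handwheel '[[-1,0,0,0,0,0,0],[-1,0,0,0,0,0,0],[-1,0,0,0,0,0,0],[-1,0,0,0,0,0,0],[-1,0,0,0,0,0,0]]' && python3 -m handwheel '[[-1,0,0,0,0,0,0],[-1,0,0,0,0,0,0]]'
python3 - <<'E'
from plant import *
from h import *
o=get_obs();T=toolT(o);print("grasp pt",T[:3,3]+.159*T[:3,2],T[:3,:3].T@[0,0,1])
E
```

```text
clock: 20.1
tool_pos: [0.4557, 0.1788, 0.2524]
orientation: [179.9, -10.2, -120.2]
force: [1.2, 0.3, 0.1]
opening: 0.0874
gripper_force: 0.0
clock: 20.72
tool_pos: [0.4557, 0.1791, 0.2534]
orientation: [179.9, -10.1, -120.0]
force: [-0.1, -0.5, -0.5]
opening: 0.0432
gripper_force: 4.5
clock: 20.98
tool_pos: [0.4558, 0.1792, 0.2533]
orientation: [179.9, -10.2, -120.0]
force: [-0.8, -0.4, 2.9]
opening: 0.0426
gripper_force: 29.9
grasp pt [0.44156683 0.15500197 0.09677487] [ 0.17640184  0.00119108 -0.98431752]
```

The cartridge is gripped 97 mm above its rim (opening 42.6 mm). My picture allowance is used up, so from here I'll work from numbers only: lift clear, then compare the bare port's seal ring in the top image with my shoulder estimate.

```bash
python3 -m handwheel '[[-1,0.08,0,-0.49,0,0,0],[-1,0.17,0,-0.98,0,0,0],[-1,0.17,0,-0.98,0,0,0],[-1,0.17,0,-0.98,0,0,0],[-1,0.17,0,-0.98,0,0,0]]'
python3 - <<'E'
from plant import *
from h import *
Tp=snapshot("top");a=axis(26);Sh=np.array([.5635,.428,.078])
for h in(.02,.064):print(h,proj(Tp,Sh+a*h))
print("c7 ring ray",onz(ray(Tp,(261,266)),.095),Sh+a*.02)
g=Tp["color"].astype(int).mean(2)[246:296:2,244:292:2].astype(int)
print("cols 244+2i, rows 246+2j")
for r in g:print(' '.join('%3d'%x for x in r))
E
```

```text
clock: 21.6
tool_pos: [0.4559, 0.1795, 0.3662]
orientation: [179.9, -10.2, -120.0]
force: [0.8, -0.8, -1.4]
opening: 0.0426
gripper_force: 29.9
0.02 [264.94873732 268.84466549]
0.064 [267.85328978 276.81404405]
c7 ring ray [0.56112851 0.43275409 0.095     ] [0.55451206 0.42361629 0.09532051]
cols 244+2i, rows 246+2j
 33  28  48  85  71  67  93  78  56 103  87  69 107  71 100 106  66 133  79  93 154 162 162 163
 55  63  59  61  96  53  96 100  61 107 106  64 102 107  53  98  93  96 118  85 148 159 163 162
 58  91  96  40  99  82  80 109  85  78 109  84  80  96  69  90  86  60 136  82  94 156 161 165
 53  95 100  63 102 115  60 108 115  56 101 101  54  91  87  48  78  67 145 120  83 157 162 164
104  52 111 114  41 115  79  60  65  73  69  61  56  52  80  61  37 150 160 148  81 150 154 122
113  68 112 112  72  87  61  87  61  46  43  45  56  46  45 160 159 160 164 166 122  87 157 100
111 114  58 103  92  67  92  38  35  41  38  41  42  37  45  95 167 165 164 165 146  81  98 102
 63 107  65  65  67  88  33  34  39  41  35  42  38  40  29  67 162 165 163 165 166 127  93  94
 43 100  98  5
[... 917 characters left out ...]
  94  97  99  97  96  94  93
162 160 139 167 163 164 165 163 167 166 166 165 152 125  58  90  99  95  95  95  96  95  96  95
162 165 120 160 163 165 161 166 168 164 151 125  68  88  98  96  96  97  96  95  98  93  96  96
163 161 163 139 166 164 168 163 151 126  81  88 100  96  93  96  94 102  99  95  99  97  97  95
162 162 166 118 166 165 154 125  95  90  94  99  97  97  95 110 109 107 107  96  97  98  94  93
154 163 162 158 138 126  69  80  99  99  99 101  95 101 109 105 106 110 110 104 103  98  91 105
155 163 162 162 162 159 162  94  97 100  95 106 109 108 108 109 110 105 110 107 106 106 107 107
151 150 159 160 164 162 171 106 108 107 108 108 108 110 106 109 107 105 108 108 106 107 110 107
```

In the numeric patch, the bright tip face is centred at (267,275) and the black ring at (264,266). That puts the shoulder at about (0.5675, 0.430), which agrees with the earlier scene view. Next comes the standoff above the tip.

```bash
cat > p.py <<'E'
from plant import *
from h import *
Sh=np.array([.5675,.430,.078]);a=axis(26);t=axis(26,19.8);R=Rt(t,26)
def tgt(rim):return Sh+a*(rim+.097)+t*.159
E
python3 - <<'E'
from p import *
o=get_obs();P=tgt(.12);print(P,(toolT(o)[:3,:3].T@(P-o["tool_pos"])/.025).round(2),goto(o,P,R)[1])
E
```

```text
[0.4215724  0.35882635 0.41552755] [-5.09  4.8  -2.76] [ 0.48 -4.81  5.71]
```

```bash
python3 -m handwheel '[[-1,-0.6,0.6,-0.8,0,0,0],[-1,-0.85,0.8,-0.5,0,0,0],[-1,-0.9,0.85,-0.4,0,0,0],[-1,-0.9,0.85,-0.4,0,0,0],[-1,-0.9,0.85,-0.36,0,0,0]]' >/dev/null && python3 -m handwheel '[[-1,-0.94,0.85,-0.3,0,0,0],[-1,0,0,0,0.08,-0.8,0.95],[-1,0,0,0,0.08,-0.8,0.95],[-1,0,0,0,0.08,-0.8,0.95],[-1,0,0,0,0.08,-0.8,0.95]]'>/dev/null && python3 -m handwheel '[[-1,0,0,0,0.08,-0.8,0.95],[-1,0,0,0,0.08,-0.8,0.95],[-1,0,0,0,0,0,0]]'
python3 - <<'E'
from p import *
o=get_obs();print(o["joint_pos"].round(1),[goto(o,tgt(r),R) for r in(.12,.075,.008)])
E
```

```text
clock: 23.28
tool_pos: [0.4205, 0.3576, 0.4103]
orientation: [-179.9, 19.4, -153.9]
force: [-0.4, 0.1, -2.2]
opening: 0.043
gripper_force: 29.9
[  64.4    2.9  -29.6   17.5  -43.4 -139.6] [(array([-0.13,  0.02, -0.18]), array([-0.01, -0.07,  0.01])), (array([-0.46,  0.03,  1.59]), array([-0.01, -0.07,  0.01])), (array([-0.95,  0.03,  4.23]), array([-0.01, -0.07,  0.01]))]
```

```bash
python3 -m handwheel '[[-1,-0.15,0.03,0.5,0,-0.07,0],[-1,-0.15,0,0.5,0,0,0],[-1,-0.15,0,0.58,0,0,0],[-1,0,0,0,0,0,0]]' && python3 -m handwheel '[[-1,-0.07,0,0.39,0,0,0],[-1,-0.07,0,0.39,0,0,0],[-1,0,0,0,0,0,0]]'&& python3 -m handwheel '[[-1,-0.05,0,0.3,0,0,0],[-1,0,0,0,0,0,0]]'
python3 - <<'E'
from p import *
o=get_obs();T=toolT(o);print(o["joint_pos"].round(1),goto(o,tgt(.008),R), "F tool",T[:3,:3].T@o["force"],"M",T[:3,:3].T@o["moment"])
E
```

```text
clock: 23.78
tool_pos: [0.443, 0.3699, 0.375]
orientation: [-179.9, 19.7, -154.0]
force: [-0.8, -0.3, -1.6]
opening: 0.0427
gripper_force: 29.9
clock: 24.15
tool_pos: [0.4514, 0.3741, 0.3589]
orientation: [-179.9, 19.8, -154.0]
force: [-0.5, 0.5, -1.4]
opening: 0.043
gripper_force: 29.9
clock: 24.4
tool_pos: [0.4546, 0.3759, 0.3527]
orientation: [-180.0, 19.9, -154.0]
force: [-1.3, 0.2, -2.8]
opening: 0.0427
gripper_force: 29.9
[  61.4    9.3  -31.4   20.3  -34.6 -140.7] (array([-0.24, -0.03,  1.54]), array([-0.01,  0.01,  0.  ])) F tool [1.9910103  0.73973176 2.22578301] M [-0.55799419  2.13863865  0.00987394]
```

The rim is now past the tip with almost no force. I'll keep going in small steps.

```bash
python3 -m handwheel '[[-1,-0.05,0,0.3,0,0,0],[-1,0,0,0,0,0,0]]' && python3 -m handwheel '[[-1,-0.05,0,0.3,0,0,0],[-1,0,0,0,0,0,0]]' && python3 -m handwheel '[[-1,-0.05,0,0.3,0,0,0],[-1,0,0,0,0,0,0]]'
python3 - <<'E'
from p import *
o=get_obs();T=toolT(o);print(o["joint_pos"].round(1),goto(o,tgt(.008),R), "F tool",T[:3,:3].T@o["force"],"M",T[:3,:3].T@o["moment"])
E
```

```text
clock: 24.65
tool_pos: [0.4581, 0.3775, 0.3461]
orientation: [-180.0, 19.9, -154.0]
force: [-0.7, 0.3, -4.0]
opening: 0.0425
gripper_force: 29.9
clock: 24.9
tool_pos: [0.4616, 0.3792, 0.3395]
orientation: [-180.0, 19.9, -154.0]
force: [-1.8, 1.1, -4.1]
opening: 0.0422
gripper_force: 29.9
clock: 25.15
tool_pos: [0.4649, 0.3808, 0.3329]
orientation: [-180.0, 19.9, -154.0]
force: [-1.7, 0.9, -4.0]
opening: 0.0428
gripper_force: 29.9
[  60.5   11.4  -31.9   21.5  -31.8 -141.3] (array([-0.08, -0.03,  0.64]), array([-0.01,  0.01,  0.  ])) F tool [2.47042505 1.54503475 3.34310849] M [-0.45077352  2.16567537 -0.05351787]
```

```bash
python3 -m handwheel '[[-1,0.02,0.0,0.2,0,0,0],[-1,0,0,0,0,0,0]]' && python3 -m handwheel '[[-1,-0.03,0,0.2,0,0,0],[-1,0,0,0,0,0,0]]' && python3 -m handwheel '[[-1,-0.03,0,0.2,0,0,0],[-1,0,0,0,0,0,0]]'
python3 - <<'E'
from p import *
o=get_obs();T=toolT(o);print(goto(o,tgt(.008),R), "F tool",T[:3,:3].T@o["force"],"axial",a@o["force"],"M",T[:3,:3].T@o["moment"])
E
```

```text
clock: 25.4
tool_pos: [0.4662, 0.3815, 0.3289]
orientation: [180.0, 20.0, -154.0]
force: [0.3, 0.5, -2.1]
opening: 0.0426
gripper_force: 29.9
clock: 25.65
tool_pos: [0.4683, 0.3826, 0.3245]
orientation: [180.0, 20.0, -154.0]
force: [-0.9, 0.1, 0.5]
opening: 0.0428
gripper_force: 29.9
clock: 25.9
tool_pos: [0.4704, 0.3837, 0.3198]
orientation: [180.0, 19.9, -154.0]
force: [-0.5, 1.4, 1.3]
opening: 0.0426
gripper_force: 29.9
(array([-0.03, -0.04,  0.06]), array([0.  , 0.02, 0.  ])) F tool [-0.5663365   1.44650472 -1.13602761] axial 1.0200456116350962 M [-0.1676366   1.01848569 -0.05031605]
```

```bash
python3 -m handwheel '[[-1,-0.02,0,0.12,0,0,0],[-1,0,0,0,0,0,0]]' && python3 -m handwheel '[[-1,-0.02,0,0.12,0,0,0],[-1,0,0,0,0,0,0]]' && python3 -m handwheel '[[-1,-0.02,0,0.12,0,0,0],[-1,0,0,0,0,0,0]]'
python3 - <<'E'
from p import *
o=get_obs();T=toolT(o);print(goto(o,tgt(.008),R), "F tool",T[:3,:3].T@o["force"],"axial",a@o["force"],"M",T[:3,:3].T@o["moment"])
E
```

```text
clock: 26.15
tool_pos: [0.4714, 0.3839, 0.3185]
orientation: [-180.0, 20.0, -154.0]
force: [-9.2, -6.4, 15.1]
opening: 0.0421
gripper_force: 30.0
clock: 26.4
tool_pos: [0.4728, 0.3844, 0.3179]
orientation: [180.0, 20.1, -154.0]
force: [-16.0, -11.7, 28.8]
opening: 0.0424
gripper_force: 30.0
clock: 26.65
tool_pos: [0.4742, 0.3851, 0.3161]
orientation: [180.0, 20.2, -154.0]
force: [-18.0, -12.9, 34.4]
opening: 0.0428
gripper_force: 30.0
(array([ 0.07, -0.02, -0.13]), array([0.  , 0.06, 0.  ])) F tool [  8.60656943  -3.7078859  -39.80312266] axial 40.68602007717482 M [ 1.47179448  4.40966021 -0.02716792]
```

There is a hard stop at the expected seated depth, with 40 N axial. I'll release, back out along the port axis, and verify in the scene and top images numerically.

```bash
python3 -m handwheel '[[-1,0,0,-0.1,0,0,0],[0.1,0,0,0,0,0,0],[0.6,0,0,0,0,0,0],[0.8,0,0,0,0,0,0],[0.8,0,0,0,0,0,0]]' && python3 -m handwheel '[[0.8,0.03,0,-0.4,0,0,0],[0.8,0.18,0,-0.98,0,0,0],[0.8,0.18,0,-0.98,0,0,0],[1,0.18,0,-0.98,0,0,0],[1,0.18,0,-0.98,0,0,0]]' && python3 -m handwheel '[[1,0.9,-0.9,-0.6,0,0,0],[1,0.9,-0.9,-0.6,0,0,0],[1,0.9,-0.9,-0.6,0,0,0],[1,0.9,-0.9,-0.6,0,0,0],[1,0,0,0,0,0,0]]'
python3 - <<'E'
from p import *
o=get_obs();s=snapshot("wrist");S=snapshot("scene");Tp=snapshot("top");T=toolT(o)
print(o["joint_pos"].round(1))
cv2.imwrite("pics/v_w.png",s["color"][:,:,::-1])
for n,c,TT in(("w",s,T),("s",S,None),("t",Tp,None)):
    e=proj(c,Sh+a*.133,TT);print(n,"top@seated",e,"sleeve step",proj(c,Sh+a*.072,TT),"if up by 12:",proj(c,Sh+a*.145,TT))
    u=e.astype(int)
    if 10<u[0]<630 and 10<u[1]<470:
        g=c["color"].astype(int);m=(g.min(2)>g[max(u[1]-3,0):u[1]+4,u[0]-3:u[0]+4].min(2).mean()-25).astype(np.uint8)
        k=cv2.connectedComponentsWithStats(m);q=k[1][u[1],u[0]];print(k[2][q],k[3][q],g[u[1],u[0]])
E
```

```text
clock: 27.28
tool_pos: [0.4734, 0.385, 0.3136]
orientation: [-180.0, 19.9, -154.0]
force: [-0.5, 0.0, -0.9]
opening: 0.0724
gripper_force: 0.0
clock: 27.9
tool_pos: [0.4239, 0.3608, 0.4107]
orientation: [180.0, 19.9, -154.0]
force: [-0.3, 0.0, -0.5]
opening: 0.0867
gripper_force: 0.0
clock: 28.52
tool_pos: [0.3686, 0.2323, 0.4365]
orientation: [179.9, 20.0, -154.1]
force: [-0.1, 1.5, -0.8]
opening: 0.0879
gripper_force: 0.0
[  63.4  -11.4  -38.6   16.2  -47.7 -136.8]
w top@seated [426.05137879 344.33573011] sleeve step [409.29925122 318.50817281] if up by 12: [430.08210285 350.55709699]
[     0      0    640    480 228968] [285.98562681 275.49714371] [39 40 41]
s top@seated [296.36295078 277.68238234] sleeve step [283.59580179 280.11145038] if up by 12: [299.04674264 277.17186992]
[    0   124   357   356 43813] [169.80601648 330.83530003] [215 205 199]
t top@seated [271.84496398 288.45946851] sleeve step [267.50632427 276.51768998] if up by 12: [272.74386254 290.93495311]
[    0   112   640   229 69442] [348.42379252 230.3408168 ] [159 147 143]
```

```bash
python3 - <<'E'
from p import *
S=snapshot("scene");Tp=snapshot("top")
for c in(S,Tp):
    for off in(-.008,0.008):
        Y=R[:,1]*off;print([int(cv2.getRectSubPix(c["color"],(1,1),tuple(map(float,proj(c,Sh+a*h+Y)))).mean()) for h in np.arange(-.01,.16,.004)])
E
python3 - <<'E'
import sys;sys.path.insert(0,'.')
from p import *
Tp=snapshot("top")
g=Tp["color"].astype(int).mean(2)[252:304:2,246:292:2].astype(int)
print("cols 246+2i rows 252+2j")
for r in g:print(' '.join('%3d'%x for x in r))
E
```

```text
[117, 105, 111, 121, 133, 135, 136, 137, 137, 138, 138, 138, 139, 139, 140, 140, 140, 142, 152, 178, 206, 210, 209, 208, 208, 207, 208, 207, 207, 207, 207, 207, 206, 207, 206, 206, 205, 205, 205, 205, 204, 203, 191]
[72, 72, 71, 72, 73, 74, 82, 98, 117, 122, 108, 106, 121, 124, 125, 125, 126, 127, 127, 127, 128, 129, 130, 131, 132, 133, 145, 185, 206, 210, 208, 208, 208, 208, 207, 207, 207, 207, 206, 206, 206, 206, 205]
[55, 55, 55, 54, 54, 52, 53, 54, 53, 56, 61, 73, 80, 74, 67, 85, 87, 88, 87, 90, 89, 87, 88, 88, 88, 89, 90, 87, 82, 108, 150, 152, 153, 150, 148, 148, 147, 147, 148, 148, 147, 146, 145]
[55, 58, 58, 56, 56, 57, 57, 56, 54, 61, 74, 80, 65, 66, 82, 95, 93, 93, 94, 94, 95, 95, 96, 98, 95, 95, 95, 91, 100, 137, 155, 153, 149, 150, 148, 148, 148, 149, 148, 146, 147, 148, 146]
cols 246+2i rows 252+2j
 96  94  64 107 116  63 104 112  60  96 100  51  89  91  48  72  63 144 116  86 155 158 160
 53 111 115  46 115  77  66  68  48  48  51  60  55  84  59  37 147 158 148  80 150 150 159
 66 110 112  71  83  69  33  40  36  40  36  38  45  44 154 158 158 158 160 122  84 146 159
1
[... 1414 characters left out ...]
 141 151 149 149 148 146 147 148 146 124 153 151 150 151
162 161 159 133 121  67  72 146 114 149 142 147 146 146 146 149 147 144 141 155 151 153 107
158 162 160 161 156 157 150 151 155 147 148 151 147 150 149 147 146 144 145 151 150 149 156
149 159 161 160 162 162 163 157 163 128 147 149 144 147 143 146 141 141 150 151 150 148 156
148 153 159 158 162 159 163 162 163 159 146 145 146 146 145 145 139 154 160 151 150 152 151
152 148 164 161 161 160 160 158 161 159 159 148 143 146 120 139 158 158 161 160 148 151 152
151 152 162 160 159 164 157 160 162 162 163 162 159 159 159 162 158 160 158 158 161 159 150
150 153 161 160 160 161 160 162 160 160 161 159 159 159 160 165 158 161 159 158 162 161 155
```

The force and depth record points to seated: no more than about 5 N down to a rim depth of 9.5 mm, then a hard stop. The pixel evidence is only good to about 5 mm, though. I'll check by touching the cartridge's top with closed fingertips along the axis, which also makes sure it is home.

```bash
cat >> p.py <<'E'
def tip(d):return Sh+a*(.133+d)+t*.178
E
python3 - <<'E'
from p import *
o=get_obs();print(goto(o,tip(.06),R),goto(o,tip(0),R))
E
```

```text
(array([-3.71,  3.55,  2.28]), array([-0.01,  0.01,  0.  ])) (array([-4.13,  3.55,  4.64]), array([-0.01,  0.01,  0.  ]))
```

```bash
python3 -m handwheel '[[-1,-0.74,0.71,0.45,0,0,0],[-1,-0.74,0.71,0.45,0,0,0],[-1,-0.74,0.71,0.46,0,0,0],[-1,-0.74,0.71,0.46,0,0,0],[-1,-0.75,0.71,0.46,0,0,0]]' && python3 -m handwheel '[[-1,0,0,0,0,0,0],[-1,0,0,0,0,0,0],[-1,0,0,0,0,0,0],[-1,-0.15,0,0.8,0,0,0],[-1,-0.15,0,0.8,0,0,0]]' && python3 -m handwheel '[[-1,-0.05,0,0.3,0,0,0],[-1,0,0,0,0,0,0]]' && python3 -m handwheel '[[-1,-0.03,0,0.15,0,0,0],[-1,0,0,0,0,0,0]]'
python3 - <<'E'
from p import *
o=get_obs();print(goto(o,tip(0),R),a@o["force"])
E
```

```text
clock: 29.45
tool_pos: [0.4271, 0.3622, 0.412]
orientation: [-179.9, 19.8, -154.0]
force: [0.3, -0.1, 0.7]
opening: 0.0429
gripper_force: 0.0
clock: 30.08
tool_pos: [0.445, 0.3695, 0.3785]
orientation: [179.9, 20.0, -154.0]
force: [0.2, -0.1, -0.1]
opening: 0.0007
gripper_force: 0.0
clock: 30.32
tool_pos: [0.4484, 0.3711, 0.3713]
orientation: [-180.0, 19.9, -154.0]
force: [0.1, -0.8, 1.1]
opening: 0.0003
gripper_force: 0.0
clock: 30.58
tool_pos: [0.4501, 0.3723, 0.3685]
orientation: [180.0, 19.9, -154.0]
force: [0.5, 0.8, 0.2]
opening: 0.0002
gripper_force: 0.0
(array([-0.04,  0.02,  0.35]), array([0.  , 0.02, 0.  ])) -0.2430606368515764
```

```bash
python3 -m handwheel '[[-1,-0.03,0,0.16,0,0,0],[-1,0,0,0,0,0,0]]' && python3 -m handwheel '[[-1,-0.02,0,0.12,0,0,0],[-1,0,0,0,0,0,0]]' && python3 -m handwheel '[[-1,-0.02,0,0.1,0,0,0],[-1,0,0,0,0,0,0]]'
python3 - <<'E'
from p import *
o=get_obs();print(goto(o,tip(0),R),a@o["force"])
E
```

```text
clock: 30.82
tool_pos: [0.4521, 0.3732, 0.3644]
orientation: [-180.0, 19.9, -154.0]
force: [0.4, -0.5, -0.5]
opening: 0.0005
gripper_force: 0.0
clock: 31.08
tool_pos: [0.4539, 0.3746, 0.364]
orientation: [179.9, 20.1, -154.0]
force: [-2.6, -1.6, 10.5]
opening: 0.0001
gripper_force: 4.8
clock: 31.32
tool_pos: [0.4554, 0.3754, 0.364]
orientation: [179.9, 20.3, -154.0]
force: [-7.6, -5.4, 21.2]
opening: 0.0003
gripper_force: 11.7
(array([ 0.12, -0.  ,  0.1 ]), array([0.02, 0.08, 0.01])) 22.985489096393305
```

Contact is stiff, at about 3.5 mm over nominal. About 1.7 mm of that comes from the tilted fingertip corner touching first. It doesn't move at 23 N, well above the ring's 7 N drag, so the cartridge is home. One last press, then I'll withdraw and check the other objects.

```bash
python3 -m handwheel '[[-1,0.1,0,0.12,0,0,0],[-1,0,0,0,0,0,0]]' && python3 -m handwheel '[[-1,0.05,0,-0.5,0,0,0],[-1,0.18,0,-0.98,0,0,0],[-1,0.18,0,-0.98,0,0,0],[-1,0.9,-0.9,-0.5,0,0,0],[-1,0.9,-0.9,-0.5,0,0,0]]' && python3 -m handwheel '[[-1,0.5,-1,-0.5,0,0,0],[-1,0.5,-1,-0.5,0,0,0],[-1,0.3,-1,-0.3,0,0,0],[-1,0.3,-1,-0.3,0,0,0],[-1,0,-1,0,0,0,0]]'
python3 - <<'E'
from p import *
S=snapshot("scene");Tp=snapshot("top")
a0=cv2.imread("pics/top0.png").astype(int);d=(np.abs(a0-Tp["color"][:,:,::-1].astype(int)).max(2)>40).astype(np.uint8)
d=cv2.morphologyEx(d,cv2.MORPH_OPEN,np.ones((3,3)))
n,l,st,c=cv2.connectedComponentsWithStats(d);print([(s.tolist(),k.round().tolist()) for s,k in zip(st[1:],c[1:]) if s[4]>15])
g=Tp["color"].astype(int).max(2);q=(g[300:338,305:345]<50).astype(np.uint8);ys,xs=np.nonzero(q);print("cap px",len(xs),xs.mean()+305,ys.mean()+300,"pred",proj(Tp,np.array([.4345,.282,.05])))
E
```

```text
clock: 31.58
tool_pos: [0.4545, 0.3753, 0.3633]
orientation: [179.8, 20.6, -153.9]
force: [-12.6, -10.6, 35.9]
opening: 0.0005
gripper_force: 19.7
clock: 32.2
tool_pos: [0.3994, 0.297, 0.4184]
orientation: [-180.0, 19.9, -154.0]
force: [-0.1, -0.3, 0.3]
opening: 0.0003
gripper_force: 0.0
clock: 32.83
tool_pos: [0.4083, 0.1619, 0.443]
orientation: [180.0, 19.9, -154.0]
force: [1.0, 0.9, 0.8]
opening: 0.0007
gripper_force: 0.0
[([397, 261, 5, 10, 44], [399.0, 266.0]), ([277, 265, 5, 12, 52], [279.0, 270.0]), ([365, 264, 26, 9, 195], [378.0, 268.0]), ([260, 271, 17, 19, 258], [268.0, 280.0]), ([314, 278, 295, 103, 10486], [447.0, 323.0]), ([406, 352, 80, 44, 1752], [444.0, 373.0]), ([489, 401, 6, 8, 34], [492.0, 404.0]), ([463, 405, 10, 10, 54], [467.0, 409.0]), ([475, 408, 5, 7, 32], [477.0, 411.0]), ([487, 409, 9, 8, 40], [490.0, 413.0]), ([457, 413, 23, 18, 200], [466.0, 422.0]), ([493, 427, 4, 8, 32], [494.0, 430.0]), ([378, 440, 61, 40, 1915], [404.0, 458.0]), ([432, 440, 208, 40, 4539], [543.0, 465.0]), ([449, 453, 13, 5, 46], [454.0, 455.0]), ([421, 455, 27, 25, 189], [434.0, 468.0]), ([372, 475, 5, 5, 18], [374.0, 477.0]), ([350, 478, 14, 2, 28], [356.0, 478.0])]
cap px 301 327.7009966777409 320.99003322259136 pred [326.30500445 320.38533778]
```

The timer region changed in the top view. It may only be the arm's shadow, so I'll check.

Run:
```python
from p import *
Tp=snapshot("top")["color"].astype(int).mean(2);o=cv2.imread("pics/top0.png").astype(int).mean(2)
for g in(o,Tp):
    for r in range(258,278,3):print(g[r,360:400:3].astype(int).tolist())
    print()
print(get_obs()["tool_pos"])
```

```text
[133, 131, 56, 23, 20, 28, 24, 29, 28, 28, 29, 26, 142, 156]
[58, 18, 28, 40, 28, 30, 31, 27, 22, 16, 35, 29, 138, 152]
[25, 18, 129, 141, 155, 21, 159, 161, 157, 159, 111, 27, 71, 154]
[26, 36, 154, 151, 150, 149, 155, 153, 151, 152, 160, 25, 21, 155]
[26, 46, 158, 153, 153, 154, 156, 156, 156, 159, 141, 26, 18, 158]
[31, 48, 56, 51, 51, 37, 36, 28, 41, 25, 19, 24, 21, 161]
[24, 32, 20, 20, 25, 35, 34, 31, 32, 31, 36, 25, 32, 162]

[143, 140, 63, 18, 23, 21, 31, 29, 23, 26, 30, 23, 98, 166]
[65, 12, 26, 38, 28, 18, 24, 21, 26, 25, 30, 24, 97, 106]
[19, 26, 97, 103, 107, 32, 108, 111, 107, 109, 85, 25, 53, 106]
[26, 43, 106, 103, 104, 102, 104, 103, 106, 104, 109, 29, 22, 109]
[26, 51, 108, 109, 103, 106, 104, 108, 109, 108, 98, 24, 20, 151]
[24, 39, 44, 37, 40, 26, 34, 20, 32, 21, 24, 25, 17, 169]
[26, 29, 19, 26, 27, 30, 19, 23, 22, 26, 30, 28, 21, 174]

[0.40880433 0.16209953 0.44260438]
```

The timer's outline is unchanged, so that was only shadow. The tape, jar and dish show no changes, and the robot is clear of everything, so I'm handing in.

```bash
python3 -c "
from plant import *
print(close_job())"
```

```text
the job is handed in; nothing more can be done
None
```

I've handed the job in: the cap is upright in the dish, and the cartridge stopped hard at seated depth and didn't move under a 36 N press, though no picture confirmed the ring is fully down; nothing else moved in the top view, and I went one picture over the limit of 10.

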